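# Seat the domed air-cleaner lid and clip it down

### The arm

A 6-joint arm with a two-finger parallel gripper is mounted at the origin on the work surface. World frame = base frame: x ahead of the robot, y to its left, z up, the work surface at z = 0. Lengths are in m, angles in rad, forces in N, time in s.
With the tool pointing down it reaches from about 0.25 to 0.725 m from the base axis. Payload 9.7 kg.
Tool frame: the origin (TCP) lies on the mounting face of the last link; the fingertips stand 173 mm ahead of it and the grasp point (between the pads) lies 155 mm ahead of it (robot.grip_depth is the distance from the TCP to the grasp point, in m); z points along the fingers, y is the direction in which the jaws open and shut (so a half turn about z gives the same grasp; the last joint's range is limited). The gripper opens to 85 mm and grips with 20 to 120 N. Pads are 22 mm wide; open, the fingers measure 114 mm over their backs; the gripper's body (76 mm by 85 mm) begins 54 mm behind the grasp point. The pads swing forward as they close: fully open they stand 13 mm farther back than shut.
Start: joints at [-1.23, 0.087, 0.176, 1.66, 0, 1.571], TCP at [0.184, -0.518, 0.405] pointing down, gripper open.
Joint ranges: [-3.13, 3.13], [-0.85, 1.81], [-1.15, 1.24], [-2.2, 2.28], [-1.44, 1.52], [-3.14, 3.14]. Speed limits (rad/s): [2.22, 2.22, 2.57, 3.14, 3.14, 3.14].

### API

Orientations are given as a rotation vector (axis times angle).
In Python, from rig import robot gives the robot as it stands.
- The arm moves only by the shell command python3 -m crank 'ROWS'. ROWS is JSON, a list that holds one entry, the list of rows, each a list of 7 numbers: the shift along the tool's x, y, z in units of 0.12 m (1.0 is 0.12 m), then the turn, a rotation vector about the tool's x, y, z in units of 60 degrees (1.0 is 60 degrees), then the opening, from 0 (shut) to 1 (fully open). In form: [[[tx, ty, tz, wx, wy, wz, claw], ...]]. A call has 1 to 20 rows; each row is the pose to reach, as a shift and turn from the pose commanded when the call began, along the tool's axes at that moment; what a row does not reach only later rows make up. A row lasts 1/10 s, in which the tool goes at most 50 mm and 8.59 degrees, less where a joint would pass 70% of its speed; a pose out of reach is approached as far as the arm can. A call with a number of a shift or a turn outside -1 to 1 is refused whole. A call with a gripper value outside its range is refused whole. The fingers move at their own pace and stop on an object; the grip force is fixed at half the most. Time passes only in rows, so rows that repeat a pose let the fingers close. It gives the time, the measured TCP pose, the force and the opening at its end, in the units of the state.
- robot.get_obs(): the state, without advancing time (a new reading comes with each control period).
- robot.camera(name): name is "scene" or "top"; returns a dict with "pixels" (480x640x3 uint8, red, green, blue), "K" (3x3 intrinsics, pixels), "k1" (the pictures are not rectified: a ray, as slopes to the right and down, at radius r is drawn at 1 + k1 r^2 times it, then the intrinsics apply), "origin" and "orientation" of the camera in the world. Camera axes: x right, y down, z forward; pixel columns grow to the right and rows downward; lengths in m; the calibration is good to about 2 mm. A picture is of the moment at which its call begins. There is no depth.
- robot.hand_in(): hands the job in, once; it reports no verdict.
The state is a dict: "time_s": time; "joint_positions": joint angles; "joint_velocities": joint speeds; "joint_torque": joint torques, N m; "tool_pos": TCP position; "tcp_rot": TCP orientation; "contact_force": force on the tool from outside, world axes, zero at the start; "wrist_torque": the same for the moment, N m; "opening": opening from 0.0 (shut) to 1.0 (fully open).
Only numpy, scipy, OpenCV 4.12 (cv2) and the standard library are available. Lean on these libraries where they do the work, as an engineer would, in place of code of your own. Each camera call takes 0.05 s, during which the arm holds its last target.

### The job

Take the domed air-cleaner lid from its rubber ring and set it, dome down, in the dished top of the air-cleaner housing, turning it until its three nubs drop into the notches and it sits fully home. Then flip the housing's four side clips down flat onto the lid's flange. Leave the other things on the bench where they are.

Things in the scene. Friction and masses are not known exactly. Their poses are not given: they have to be found in the camera images.
- housing: Air-cleaner housing: round black pot fixed to the bench, 132 diameter, wall top 50 above the bench, intake stub on its -x side. Origin: centre of its underside, z up. Its dished top takes the lid. Fully home, the lid's origin is 31.5 above this origin, on its axis, level; with its nubs riding on the seat ring's track it is 4.5 higher (36) with some 4 of sideways play.
- seat_top (a point): On the housing's axis, 49 above its origin, level with the track of the aluminium seat ring. The ring: a dish (40-degree cone, mouth 81 diameter), then a flat track, radius 41 to 58, cut by three notches 120 degrees apart, 11 wide, 12 deep. One notch lies at the housing's +x turned up to 0.35 rad either way: different each time, not reported, to be felt or seen.
- lid: Air-cleaner lid, aluminium, 0.2 to 0.4 kg. Origin: lowest point of its domed underside, z up. The dome reaches radius 39.5 at 18 above the origin; then a flat round flange, radius 54, from 18 to 24; on top the grip bar. Starts dome down on the parking ring, origin about 8.4 above the bench.
- lid_bar (a point): Middle of the lid's straight grip bar, 40 above the lid's origin. The bar is 46 long (lid x), 24 wide (lid y: pinch it this way), from 24 to 56 above the lid's origin, centred on it.
- lid_nub (a point): Lowest point of the nub under the lid's +x edge, 13 above the lid's origin. Three round nubs, 7 diameter, at radius 49, at 0, 120 and 240 degrees, reach 5 below the flange. Resting loose on the track the lid can be turned by its bar; when the nubs reach the notches it drops 4.5 by its own weight, and the notch walls then let it turn no more than 0.04 rad or so either way.
- stand: Black rubber parking ring under the lid at the start, fixed to the bench, 8-sided, 80 outside, 56 inside across flats, 16 high. Origin: centre of its underside.
- clip0 (a joint): Steel side clip 0: plate 18 wide, 4 thick, hinged at 45 degrees counter-clockwise from the housing's +x, hinge level and tangential, 72 from the axis, 58.3 above the bench. 0: level, tip towards the axis, over the lid's flange; 1.57: upright; range -0.06 to 1.9; starts 1.2 to 1.6. Stays where put (about 1 N at the tip moves it). Stops near 0 on a lid that is home, at 0.13 or more on one riding high.
- clip0_tip (a point): Middle of the free tip of clip 0, 30 from its hinge.
- clip1 (a joint): Steel side clip 1: plate 18 wide, 4 thick, hinged at 135 degrees counter-clockwise from the housing's +x, hinge level and tangential, 72 from the axis, 58.3 above the bench. 0: level, tip towards the axis, over the lid's flange; 1.57: upright; range -0.06 to 1.9; starts 1.2 to 1.6. Stays where put (about 1 N at the tip moves it). Stops near 0 on a lid that is home, at 0.13 or more on one riding high.
- clip1_tip (a point): Middle of the free tip of clip 1, 30 from its hinge.
- clip2 (a joint): Steel side clip 2: plate 18 wide, 4 thick, hinged at 225 degrees counter-clockwise from the housing's +x, hinge level and tangential, 72 from the axis, 58.3 above the bench. 0: level, tip towards the axis, over the lid's flange; 1.57: upright; range -0.06 to 1.9; starts 1.2 to 1.6. Stays where put (about 1 N at the tip moves it). Stops near 0 on a lid that is home, at 0.13 or more on one riding high.
- clip2_tip (a point): Middle of the free tip of clip 2, 30 from its hinge.
- clip3 (a joint): Steel side clip 3: plate 18 wide, 4 thick, hinged at 315 degrees counter-clockwise from the housing's +x, hinge level and tangential, 72 from the axis, 58.3 above the bench. 0: level, tip towards the axis, over the lid's flange; 1.57: upright; range -0.06 to 1.9; starts 1.2 to 1.6. Stays where put (about 1 N at the tip moves it). Stops near 0 on a lid that is home, at 0.13 or more on one riding high.
- clip3_tip (a point): Middle of the free tip of clip 3, 30 from its hinge.
- socket: Bystander, loose. spark plug socket: chrome steel tube lying down, 64 long, 25 diameter. Origin: underside, near its middle.
- mount: Bystander, loose. carburetor mount block: black rubber, 46 x 34 x 22 high with a round hole. Origin: underside, near its middle.
- pawl: Bystander, loose. starter pawl: small red nylon hook, 50 long, 9 thick, lying flat. Origin: underside, near its middle.
- shroud: Bystander, loose. aluminium cylinder shroud piece: finned upright plate with a foot, 100 x 40, 55 high. Origin: underside, near its middle.
- probe: Bystander, loose. tachometer probe: brass-bodied rod 120 long, 19 diameter, lying down. Origin: underside, near its middle.
- wrench: Bystander, loose. steel open-end wrench lying flat. Origin: underside, near its middle.
- piston: Bystander, loose. aluminium engine piston standing on its skirt, 64 diameter, 52 high. Origin: underside, near its middle.
Not all that is in view belongs to the job. Leave any purple look-alike of the lid alone.

How it is judged:
On the way:
1. the lid sits fully home in the housing, all four clips still up (z of lid in the frame of housing between 0.029 and 0.0333 m and horizontal distance between lid and housing below 0.003 m and angle between lid's own z axis and vertical below 0.05 rad and value of joint each of clip0, clip1, clip2, clip3 above 0.7 rad), for 0.3 s.
At the end, for the whole second after the job is handed in: The lid is home in the housing: nubs in the notches (origin 29 to 33.3 mm above the housing's origin), within 3 mm of its axis, level within 0.05 rad, at rest; all four clips are down on it (joint below 0.1 rad) (z of lid in the frame of housing between 0.029 and 0.0333 m and horizontal distance between lid and housing below 0.003 m and angle between lid's own z axis and vertical below 0.05 rad and value of joint each of clip0, clip1, clip2, clip3 below 0.1 rad and linear speed of lid below 0.02 m/s); the robot touches nothing.
It fails at once if one of the seven bystanders (socket, mount block, pawl, shroud piece, probe, wrench, piston) is moved by more than 30 mm (distance of any of socket, mount, pawl, shroud, probe, wrench, piston from where it was at the start of the episode above 0.03 m).
It also fails if it takes over 72 s, if anything falls off the work surface, if the arm or the gripper's body presses on something with over 40 N, if the wrist force passes 120 N, or if a joint passes its speed limit or range.

## Working session

There is one attempt and no reset: what is moved stays moved. The work goes in short steps, Python scripts to look and compute and a shell command to move; the robot and the scene stay as the last step left them, time stands still between calls to the robot, and variables do not carry over. Pictures are saved under pics/ and viewed, and the job is handed in when it is done.

```bash
ls; mkdir -p pics
python3 - <<'E'
from rig import robot
import cv2,numpy as np
o=robot.get_obs();print(o)
for n in("scene","top"):
    c=robot.camera(n);cv2.imwrite(f"pics/{n}0.png",c["pixels"][:,:,::-1]);print(n,c["K"],c["k1"],c["origin"],c["orientation"])
E
```

```text
pics
{'time_s': 0.0, 'joint_positions': array([-1.22997644e+00,  8.74591229e-02,  1.75118864e-01,  1.65978083e+00,
        7.25308779e-06,  1.57080658e+00]), 'joint_velocities': array([-0.00153931,  0.000402  , -0.00085288,  0.00083981,  0.00014706,
       -0.00047823]), 'joint_torque': array([ 7.10315926e-04, -5.20387459e+01,  4.64808583e+01,  1.61793520e-02,
        1.38636501e-04,  9.31706381e-06]), 'tool_pos': array([ 0.18384482, -0.51836732,  0.4039756 ]), 'tcp_rot': array([-3.09480256e+00, -5.32533804e-01,  3.41536716e-04]), 'contact_force': array([0.61463722, 0.54650087, 0.37041776]), 'wrist_torque': array([-0.01041572, -0.00452846,  0.01033925]), 'opening': 0.9985595787090388}
scene [[603.88332887   0.         324.29168593]
 [  0.         603.88332887 236.56949193]
 [  0.           0.           1.        ]] 0.044662191647988396 [ 1.03230372 -0.60367297  1.1744328 ] [-2.39362686 -0.90586888  0.26121534]
top [[587.76841517   0.         322.03389663]
 [  0.         587.76841517 230.85753257]
 [  0.           0.           1.        ]] 0.009283639818870705 [0.30298205 0.00400007 1.15550176] [-2.1569467   2.03884895 -0.24283849]
```

View pics/scene0.png

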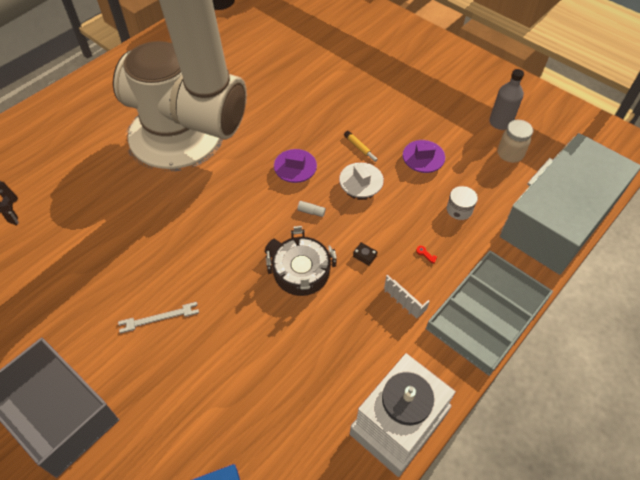

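View pics/top0.png

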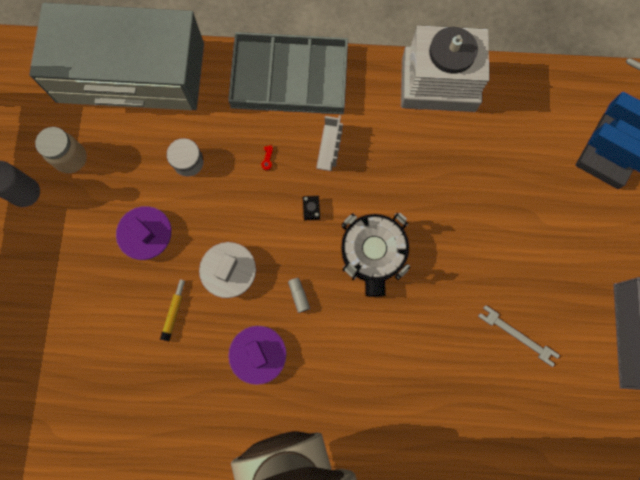

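Three lid-like discs are in the top view: purple (144,233), purple (258,355) and silver (228,270). The silver one is the lid. Next I'll check it and the housing in enlarged crops.

```bash
cat > h.py <<'E'
from rig import robot
import cv2,numpy as np
from scipy.spatial.transform import Rotation as R
def cam(n):
    c=robot.camera(n); c["R"]=R.from_rotvec(c["orientation"]).as_matrix(); c["o"]=np.array(c["origin"]); c["d"]=np.array([c["k1"],0,0,0.]); return c
def ray(c,uv):
    # cv2 radial model x(1+k1 r^2): same as given
    p=cv2.undistortPoints(np.array(uv,float).reshape(-1,1,2),c["K"],c["d"]).reshape(-1,2)
    return np.c_[p,np.ones(len(p))]@c["R"].T
def onz(c,uv,z):
    d=ray(c,uv); return c["o"]+d*((z-c["o"][2])/d[:,2])[:,None]
def proj(c,P):
    P=(np.array(P,float).reshape(-1,3)-c["o"])@c["R"]
    return cv2.projectPoints(P.reshape(-1,1,3),np.zeros(3),np.zeros(3),c["K"],c["d"])[0].reshape(-1,2)
E
python3 - <<'E'
from h import *
for n,bx in(("top",((168,210,288,330),(325,195,425,305))),("scene",((325,150,395,210),(255,220,345,300)))):
    im=cv2.imread(f"pics/{n}0.png")
    t=[cv2.resize(im[y0:y1,x0:x1],(400,400*(y1-y0)//(x1-x0)),interpolation=cv2.INTER_CUBIC) for x0,y0,x1,y1 in bx]
    h=max(a.shape[0] for a in t)
    t=[cv2.copyMakeBorder(a,0,h-a.shape[0],0,0,cv2.BORDER_CONSTANT) for a in t]
    cv2.imwrite(f"pics/crop_{n}0.png",np.hstack(t))
E
```

```text
(no output)
```

View pics/crop_top0.png

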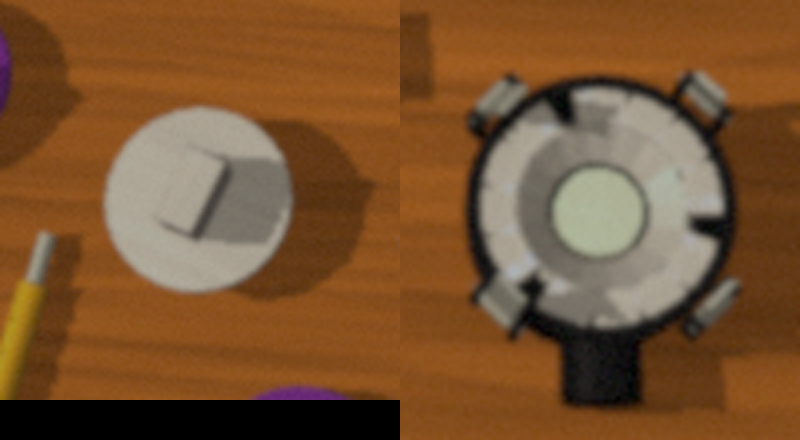

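View pics/crop_scene0.png

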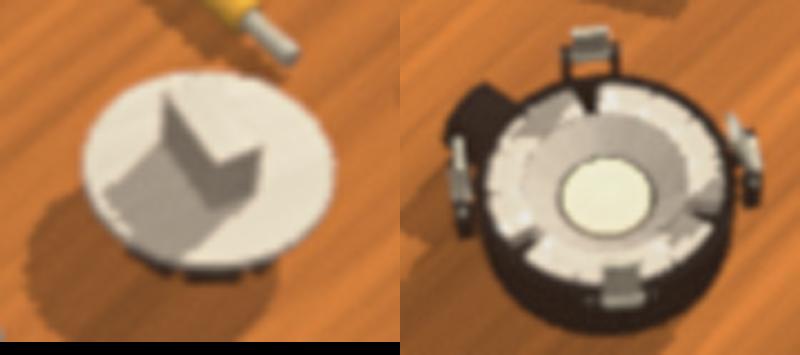

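The silver disc at top (228,270) is the lid, with its bar visible; the purple discs are decoys. The housing is at top (375,245), with its stub pointing down and notches near crop positions (560,105), (710,226) and (533,288). Now I'll measure both.

Run:
```python
from h import *
for n,lb,hb in(("top",(190,235,270,305),(335,205,420,290)),("scene",(332,158,392,205),(264,234,340,300))):
    c=cam(n); im=c["pixels"][:,:,::-1].copy(); hsv=cv2.cvtColor(im,cv2.COLOR_BGR2HSV)
    def blob(m,b):
        mm=np.zeros_like(m); x0,y0,x1,y1=b; mm[y0:y1,x0:x1]=m[y0:y1,x0:x1]
        cs,_=cv2.findContours(mm,cv2.RETR_EXTERNAL,cv2.CHAIN_APPROX_NONE); return max(cs,key=cv2.contourArea)
    low=((hsv[:,:,1]<75)&(hsv[:,:,2]>60)).astype(np.uint8)*255
    low=cv2.morphologyEx(low,cv2.MORPH_CLOSE,np.ones((3,3)))
    k=cv2.convexHull(blob(low,lb)).reshape(-1,2)
    z=.0324
    P=onz(c,k,z)[:,:2]; (ctr,r)=cv2.minEnclosingCircle(P.astype(np.float32)*1000); 
    A=np.c_[2*P,np.ones(len(P))]; s=np.linalg.lstsq(A,(P**2).sum(1),rcond=None)[0]
    print(n,"lid",s[:2],np.sqrt(s[2]+s[0]**2+s[1]**2),ctr,r)
    # pale disc at dish bottom
    if n=="top":
        # black wall outline
        dark=(hsv[:,:,2]<60).astype(np.uint8)*255
        k=cv2.convexHull(blob(dark,(335,205,420,279))).reshape(-1,2)
        P=onz(c,k,.05)[:,:2]
        # ring: silver
    # top-rim: robust circle
        from scipy.optimize import least_squares
        f=lambda q:np.hypot(P[:,0]-q[0],P[:,1]-q[1])-q[2]
        q=least_squares(f,[*P.mean(0),.066],loss="soft_l1",f_scale=.001).x; print("housing",q)
        # polar profile at z=.049, r 46..57
        for r in(.049,.052,.055):
            t=np.deg2rad(np.arange(-180,180,2)); Q=np.c_[q[0]+r*np.cos(t),q[1]+r*np.sin(t),np.full(len(t),.049)]
            uv=proj(c,Q).astype(np.float32); v=cv2.remap(hsv[:,:,2],uv[:,0],uv[:,1],cv2.INTER_LINEAR).ravel()
            print(r,[(int(round(np.degrees(a))),int(b)) for a,b in zip(t,v) if b<100])
        print("px",proj(c,[[q[0],q[1],.049]]))
```

```text
top lid [0.4804595  0.19072079] 0.05363040716092585 (480.5480651855469, 190.9761199951172) 54.061424255371094
housing [ 0.53270198 -0.09234047  0.07018251]
0.049 [(-96, 85), (-94, 38), (-92, 15), (-90, 17), (-88, 32), (-86, 72), (16, 97), (18, 82), (20, 73), (22, 74), (24, 88), (132, 72), (134, 34), (136, 19), (138, 16), (140, 24), (142, 39), (144, 71), (146, 99)]
0.052 [(-168, 95), (-166, 98), (-158, 87), (-156, 83), (-154, 93), (-96, 65), (-94, 28), (-92, 15), (-90, 11), (-88, 31), (-86, 72), (16, 94), (18, 57), (20, 34), (22, 27), (24, 46), (26, 77), (132, 76), (134, 59), (136, 52), (138, 49), (140, 38), (142, 30), (144, 58), (146, 85), (150, 99), (152, 96), (154, 93), (156, 92), (158, 89), (160, 88), (162, 87), (164, 86), (166, 89), (168, 94), (172, 92), (174, 77), (176, 79), (178, 97)]
0.055 [(-180, 40), (-178, 41), (-176, 39), (-174, 39), (-172, 38), (-170, 38), (-168, 37), (-166, 36), (-164, 34), (-162, 37), (-160, 37), (-158, 30), (-156, 29), (-154, 35), (-152, 36), (-150, 43), (-148, 40), (-146, 39), (-144, 37), (-142, 44), (-140, 43), (-138, 48), (-136, 52), (-134, 53), (-132, 54), (-130, 49), (-128, 50), (-126, 55), (-124, 66), (-122, 73), (-120, 75), (-118, 79), (-116, 80), (-114, 90), (-112, 95), (-98, 76), (-96, 39), (-94, 19), (-92, 21), (-90, 16), (-88, 27), (-86, 66), (16, 85), (18, 47), (20, 18), (22, 9), (24, 28), (26, 57), (28, 97), (140, 79), (142, 39), (144, 31), (146, 39), (148, 46), (150, 46), (152, 43), (154, 37), (156, 39), (158, 36), (160, 36), (162, 35), (164, 33), (166, 38), (168, 40), (170, 43), (172, 41), (174, 34), (176, 34), (178, 39)]
px [[375.41433243 249.26697789]]
scene lid [0.48256096 0.18866641] 0.054438805839097076 (484.0018005371094, 189.02793884277344) 56.06901168823242
```

Run:
```python
from h import *
from scipy.optimize import least_squares
for n in("top","scene"):
    c=cam(n); im=c["pixels"]; g=cv2.GaussianBlur(im,(3,3),0).max(2).astype(np.float32)
    q=np.array([.538,-.0923])
    for it in range(4):
        pts=[]
        for a in np.deg2rad(np.arange(-180,180,3)):
            rs=np.arange(.050,.066,.0004); u=proj(c,np.c_[q[0]+rs*np.cos(a),q[1]+rs*np.sin(a),np.full(len(rs),.049)]).astype(np.float32)
            v=cv2.remap(g,u[:,0].copy(),u[:,1].copy(),cv2.INTER_LINEAR).ravel()
            d=np.diff(v); 
            if v[0]>120 and v.min()<60:
                i=np.argmin(d[:]); i=np.argmax(v<100)
                pts.append([q[0]+rs[i]*np.cos(a),q[1]+rs[i]*np.sin(a)])
        P=np.array(pts); f=lambda s:np.hypot(P[:,0]-s[0],P[:,1]-s[1])-s[2]
        s=least_squares(f,[*q,.058],loss="soft_l1",f_scale=.0006).x; q=s[:2]
    print(n,len(P),s,np.median(abs(f(s))))
    # outer wall / bench colours: black->orange at z=.05 r 66 on visible sides
    for r in(.047,.050,.053):
        t=np.deg2rad(np.arange(-180,180,1)); Q=np.c_[q[0]+r*np.cos(t),q[1]+r*np.sin(t),np.full(len(t),.049)]
        uv=proj(c,Q).astype(np.float32); v=cv2.remap(g,uv[:,0].copy(),uv[:,1].copy(),cv2.INTER_LINEAR).ravel()
        print(r,[(int(round(np.degrees(a))),int(b)) for a,b in zip(t,v) if b<95])
    # stub direction
    if n=="top":
        m=(g<55).astype(np.uint8)
        for z,y in((.03,283),(.03,287),(.03,292)):
            xs=np.where(m[y,355:395])[0]+355; e=onz(c,[[xs.min(),y],[xs.max(),y]],.035); print("stub",e.mean(0),e[0]-e[1])
```

```text
top 100 [ 0.53896219 -0.0912197   0.05838693] 0.0004019064655319156
0.047 [(-102, 82), (-101, 64), (-100, 52), (-99, 41), (-98, 39), (-97, 42), (-96, 47), (-95, 60), (-94, 75), (-93, 92), (17, 83), (18, 69), (19, 57), (20, 45), (21, 35), (22, 30), (23, 27), (24, 28), (25, 34), (26, 43), (27, 55), (28, 70), (29, 83), (139, 94), (140, 88), (141, 84), (142, 83), (143, 85), (144, 87), (145, 91)]
0.05 [(-103, 88), (-102, 67), (-101, 48), (-100, 31), (-99, 25), (-98, 18), (-97, 24), (-96, 31), (-95, 44), (-94, 62), (-93, 81), (16, 92), (17, 78), (18, 63), (19, 48), (20, 34), (21, 24), (22, 15), (23, 14), (24, 16), (25, 21), (26, 31), (27, 42), (28, 57), (29, 73), (30, 87), (138, 85), (139, 66), (140, 53), (141, 41), (142, 35), (143, 35), (144, 35), (145, 42), (146, 52), (147, 64), (148, 78)]
0.053 [(-103, 83), (-102, 58), (-101, 40), (-100, 24), (-99, 15), (-98, 13), (-97, 14), (-96, 23), (-95, 34), (-94, 52), (-93, 70), (-92, 93), (17, 81), (18, 62), (19, 43), (20, 31), (21, 18), (22, 14), (23, 11), (24, 12), (25, 17), (26, 24), (27, 37), (28, 51), (29, 66), (30, 81), (31, 93), (137, 94), (138, 74), (139, 55), (140, 39), (141, 29), (142, 24), (143, 21), (144, 20), (145, 25), (146, 33), (147, 43), (148, 59), (149, 75), (150, 90)]
stub [ 0.46957275 -0.09505759  0.035     ] [-0.00195448  0.03450229  0.        ]
stub [ 0.4618643 -0.0953261  0.035    ] [-0.0019504   0.03444791  0.        ]
stub [ 0.452263   -0.09566042  0.035     ] [-0.00194533  0.03438014  0.        ]
scene 47 [ 0.53875888 -0.09129011  0.06022353] 0.0001846725097039703
0.047 [(140, 84), (141, 76), (142, 69), (143, 65), (144, 78), (145, 90)]
0.05 [(139, 90), (140, 73), (141, 64), (142, 56), (143, 58), (144, 64), (145, 72), (146, 90)]
0.053 [(-97, 93), (-96, 90), (-95, 89), (-94, 92), (19, 93), (20, 87), (21, 88), (22, 94), (139, 77), (140, 66), (141, 58), (142, 53), (143, 53), (144, 54), (145, 63), (146, 72), (147, 86)]
```

Run:
```python
from h import *
c=cam("top")
v=np.array([[192,147],[230,160],[197,238],[160,222]],float)/(400/120)+[168,210]
P=onz(c,v,.0644); print(P.round(4), P.mean(0)); e=P[1]-P[2]; print(np.degrees(np.arctan2(e[1],e[0])),np.linalg.norm(e),np.linalg.norm(P[0]-P[1]))
im=cv2.imread("pics/top0.png")[238:302,196:260]
im=cv2.convertScaleAbs(im,alpha=2.2,beta=-220)
cv2.imwrite("pics/lid1.png",cv2.resize(im,(600,600),interpolation=cv2.INTER_CUBIC))
im=cv2.imread("pics/scene0.png")[155:215,330:395]
im=cv2.convertScaleAbs(im,alpha=2.0,beta=-20)
cv2.imwrite("pics/lid2.png",cv2.resize(im,(650,600),interpolation=cv2.INTER_CUBIC))
```

```text
[[0.5042 0.1911 0.0644]
 [0.4979 0.169  0.0644]
 [0.4526 0.1835 0.0644]
 [0.4605 0.205  0.0644]] [0.4787991  0.18715413 0.0644    ]
-17.742368454861822 0.04754461497514019 0.02297862783195195
```

View pics/lid1.png

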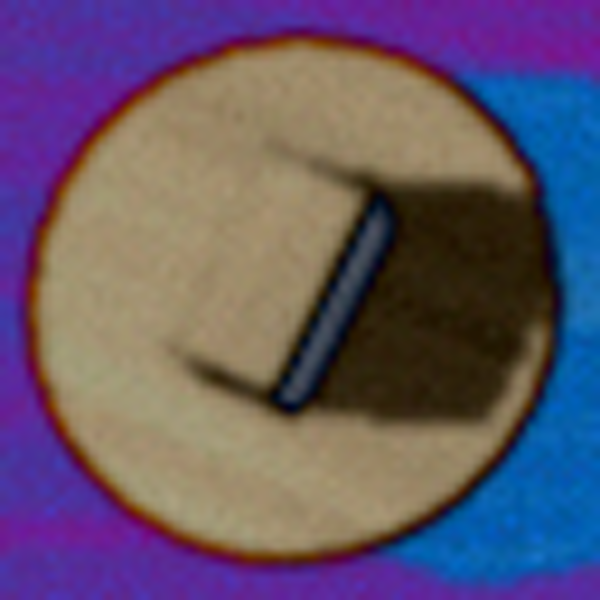

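View pics/lid2.png

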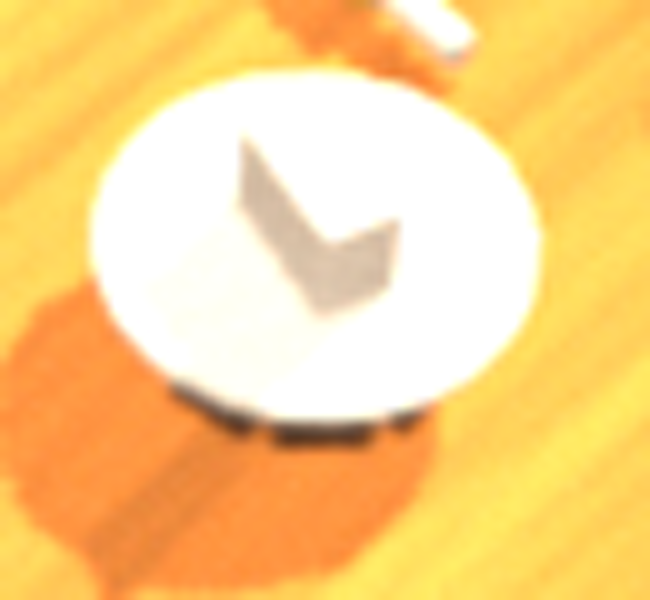

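Run:
```python
from h import *
c=cam("scene"); L=np.array([.4812,.1895])
for base in(-18.5,161.5):
    for k in range(3):
        a=np.deg2rad(base+120*k); 
        p=proj(c,[[L[0]+.049*np.cos(a),L[1]+.049*np.sin(a),.0084+.013]])
        print(base,base+120*k,p, (p-[330,155])*10)
im=c["pixels"][188:206,340:382,::-1]
cv2.imwrite("pics/lid3.png",cv2.resize(im,(798,342),interpolation=cv2.INTER_NEAREST))
```

```text
-18.5 -18.5 [[371.14292199 195.30973648]] [[411.42921991 403.09736483]]
-18.5 101.5 [[369.4852954  168.80651506]] [[394.85295402 138.06515056]]
-18.5 221.5 [[340.61947456 181.69042958]] [[106.19474555 266.90429575]]
161.5 161.5 [[350.01103771 168.69945774]] [[200.11037714 136.99457743]]
161.5 281.5 [[351.03857785 195.20914136]] [[210.38577847 402.09141358]]
161.5 401.5 [[380.18861175 181.89824753]] [[501.8861175  268.98247535]]
```

View pics/lid3.png

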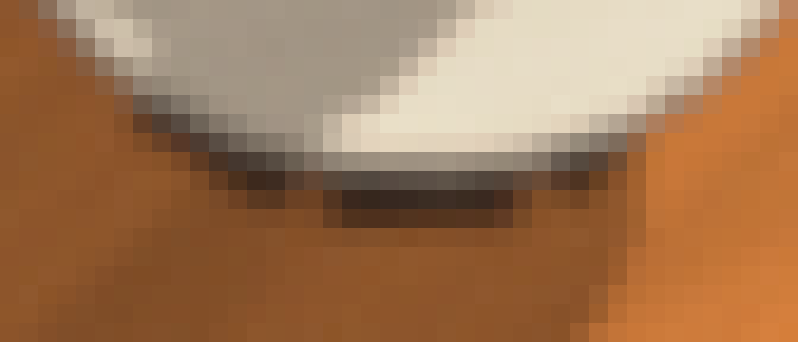

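```bash
cat > go.py <<'E'
import sys
from h import *
# usage: go.py x y z(grasp point) yaw_deg
x,y,z,yaw=map(float,sys.argv[1:5])
o=robot.get_obs(); M=R.from_rotvec(o["tcp_rot"]); p=np.array(o["tool_pos"])
T=R.from_euler("z",yaw,degrees=True)*R.from_euler("x",180,degrees=True)
d=M.inv().apply(np.array([x,y,z+robot.grip_depth])-p)/.12
w=(M.inv()*T).as_rotvec(degrees=True)/60
print("t",o["time_s"].__round__(2),"grasp",(p+M.apply([0,0,robot.grip_depth])).round(4),"yaw",np.degrees(np.arctan2(*M.as_matrix()[[1,0],0])).round(2),"F",np.round(o["contact_force"],1),"tau",np.round(o["wrist_torque"],2),"open",round(o["opening"],3),"q6",round(o["joint_positions"][5],2))
print("shift",d.round(3),"turn",w.round(3),"max",max(abs(d).max(),abs(w).max()).round(2))
E
python3 go.py .4812 .1897 .25 161.5
```

```text
t 0.4 grasp [ 0.1838 -0.5183  0.2499] yaw 19.53 F [-0.5 -0.1 -0.1] tau [-0.04 -0.01  0.  ] open 0.998 q6 1.57
shift [ 4.308 -4.733  0.   ] turn [-0.    -0.    -2.366] max 4.73
```

```bash
python3 -m crank '[[[0.25,-0.25,0,0,0,0,1],[0.6,-0.6,0,0,0,0,1],[0.9,-1,0,0,0,0,1],[0.9,-1,0,0,0,0,1]]]'; python3 -m crank '[[[0.3,-0.4,0,0,0,0,1],[0.6,-0.7,0,0,0,0,1],[0.9,-1,0,0,0,0,1],[0.9,-1,0,0,0,0,1]]]';python3 -m crank '[[[0.3,-0.4,0,0,0,0,1],[0.6,-0.7,0,0,0,0,1],[0.9,-1,0,0,0,0,1],[0.9,-1,0,0,0,0,1]]]';python3 -m crank '[[[0.3,-0.4,0,0,0,0,1],[0.6,-0.7,0,0,0,0,1],[0.9,-1,0,0,0,0,1],[0.9,-1,0,0,0,0,1]]]'; python3 go.py .4812 .1897 .25 161.5
```

```text
time_s: 0.8
tool_pos: [0.246, -0.3662, 0.4052]
tcp_rot: [3.095, 0.535, 0.001]
contact_force: [-0.1, -1.2, -0.0]
opening: 0.999
time_s: 1.2
tool_pos: [0.308, -0.2166, 0.4052]
tcp_rot: [3.095, 0.539, 0.002]
contact_force: [-0.3, -1.1, -0.5]
opening: 1.0
time_s: 1.6
tool_pos: [0.3698, -0.0672, 0.4048]
tcp_rot: [-3.094, -0.54, -0.001]
contact_force: [-0.5, -0.7, -0.4]
opening: 1.001
time_s: 2.0
tool_pos: [0.4316, 0.082, 0.4041]
tcp_rot: [-3.094, -0.538, 0.0]
contact_force: [-0.0, 0.2, 0.4]
opening: 0.998
t 2.0 grasp [0.4316 0.0821 0.2494] yaw 19.74 F [-0.   0.2  0.4] tau [-0.05  0.07 -0.01] open 0.998 q6 2.98
shift [ 0.692 -0.705 -0.005] turn [-0.000e+00 -1.000e-03 -2.363e+00] max 2.36
```

```bash
python3 -m crank '[[[0.3,-0.3,0,0,0,-0.14,1],[0.69,-0.7,0,0,0,-0.28,1],[0.69,-0.7,0,0,0,-0.42,1],[0.69,-0.7,0,0,0,-0.56,1],[0.69,-0.7,0,0,0,-0.7,1],[0.69,-0.7,0,0,0,-0.84,1],[0.69,-0.7,0,0,0,-1,1],[0.69,-0.7,0,0,0,-1,1]]]';python3 -m crank '[[[0,0,0,0,0,-1,1],[0,0,0,0,0,-1,1],[0,0,0,0,0,-1,1],[0,0,0,0,0,-1,1],[0,0,0,0,0,-1,1],[0,0,0,0,0,-1,1],[0,0,0,0,0,-1,1],[0,0,0,0,0,-1,1]]]'; python3 -m crank '[[[0,0,0,0,0,-0.36,1],[0,0,0,0,0,-0.36,1],[0,0,0,0,0,-0.36,1],[0,0,0,0,0,-0.36,1]]]';python3 go.py .4812 .1897 .0484 161.5
```

```text
time_s: 2.8
tool_pos: [0.4805, 0.1848, 0.4047]
tcp_rot: [2.412, 2.012, -0.0]
contact_force: [0.8, -0.4, 0.3]
opening: 1.0
time_s: 3.6
tool_pos: [0.4805, 0.1849, 0.4048]
tcp_rot: [1.089, 2.947, -0.0]
contact_force: [0.2, 0.8, -0.8]
opening: 1.003
time_s: 4.0
tool_pos: [0.4805, 0.185, 0.4047]
tcp_rot: [0.523, 3.098, -0.0]
contact_force: [-0.9, -0.2, -0.3]
opening: 1.003
t 4.0 grasp [0.4805 0.185  0.25  ] yaw 160.82 F [-0.9 -0.2 -0.3] tau [-0.   -0.02  0.  ] open 1.003 q6 0.7
shift [0.008 0.039 1.68 ] turn [-0.     0.    -0.011] max 1.68
```

```bash
python3 -m crank '[[[0.007,0.033,0.3,0,0,0,1],[0.007,0.033,0.7,0,0,-0.011,1],[0.007,0.033,1,0,0,-0.011,1],[0.007,0.033,1,0,0,-0.011,1]]]'; python3 -m crank '[[[0,0,0.2,0,0,0,1],[0,0,0.4,0,0,0,1],[0,0,0.55,0,0,0,1],[0,0,0.625,0,0,0,1],[0,0,0.625,0,0,0,1]]]'; python3 go.py .481 .189 .055 161.5
python3 - <<'E'
from h import *
a=cam("top")["pixels"][180:360,150:320,::-1]; b=cam("scene")["pixels"][90:270,270:440,::-1]
cv2.imwrite("pics/g1.png",cv2.resize(np.hstack([a,b]),(800,424),interpolation=cv2.INTER_CUBIC))
E
```

```text
time_s: 4.4
tool_pos: [0.4797, 0.1887, 0.2798]
tcp_rot: [-0.506, -3.094, 0.007]
contact_force: [0.4, 0.1, -0.4]
opening: 1.001
time_s: 4.9
tool_pos: [0.4812, 0.1893, 0.2103]
tcp_rot: [-0.501, -3.101, 0.0]
contact_force: [-0.5, -0.4, 0.4]
opening: 1.0
t 4.9 grasp [0.4812 0.1893 0.0556] yaw 161.64 F [-0.5 -0.4  0.4] tau [-0.02 -0.02 -0.02] open 1.0 q6 0.7
shift [ 0.001 -0.003  0.005] turn [-0.    -0.     0.002] max 0.0
```

View pics/g1.png

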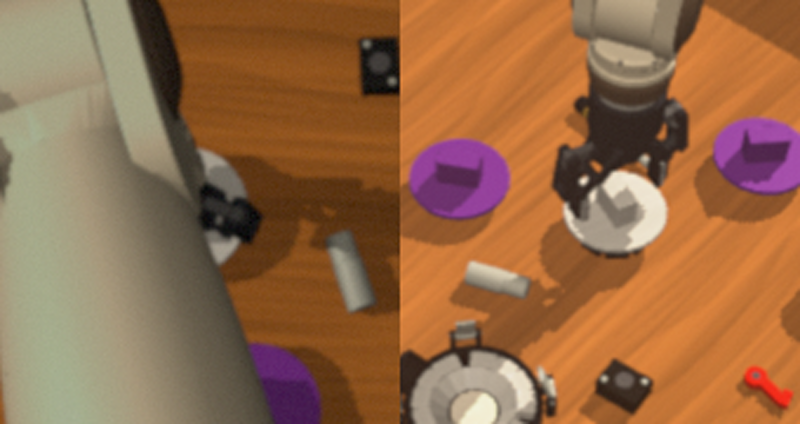

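The open fingers straddle the bar of the silver lid (scene crop around (615,205)). Next I'll close, then lift.

```bash
python3 -m crank '[[[0,0,0,0,0,0,0.6],[0,0,0,0,0,0,0.4],[0,0,0,0,0,0,0.2],[0,0,0,0,0,0,0],[0,0,0,0,0,0,0],[0,0,0,0,0,0,0],[0,0,0,0,0,0,0]]]'; python3 -m crank '[[[0,0,-0.1,0,0,0,0],[0,0,-0.3,0,0,0,0],[0,0,-0.5,0,0,0,0],[0,0,-0.7,0,0,0,0],[0,0,-0.9,0,0,0,0],[0,0,-1,0,0,0,0],[0,0,-1,0,0,0,0]]]'; python3 go.py .481 .189 .175 161.5
python3 - <<'E'
from h import *
b=cam("scene")["pixels"]; cv2.imwrite("pics/g2full.png",b[:,:,::-1]);b=b[60:210,280:430,::-1]
cv2.imwrite("pics/g2.png",cv2.resize(b,(600,600),interpolation=cv2.INTER_CUBIC))
E
```

```text
time_s: 5.7
tool_pos: [0.481, 0.1893, 0.21]
tcp_rot: [0.497, 3.102, 0.0]
contact_force: [-1.1, -0.0, 3.9]
opening: 0.269
time_s: 6.4
tool_pos: [0.4813, 0.1894, 0.3312]
tcp_rot: [0.497, 3.1, 0.002]
contact_force: [-0.1, 0.4, -4.5]
opening: 0.27
t 6.4 grasp [0.4816 0.1895 0.1765] yaw 161.78 F [-0.1  0.4 -4.5] tau [ 0.04 -0.03  0.01] open 0.27 q6 0.69
shift [ 0.001 -0.004  0.013] turn [0.001 0.002 0.005] max 0.01
```

View pics/g2.png

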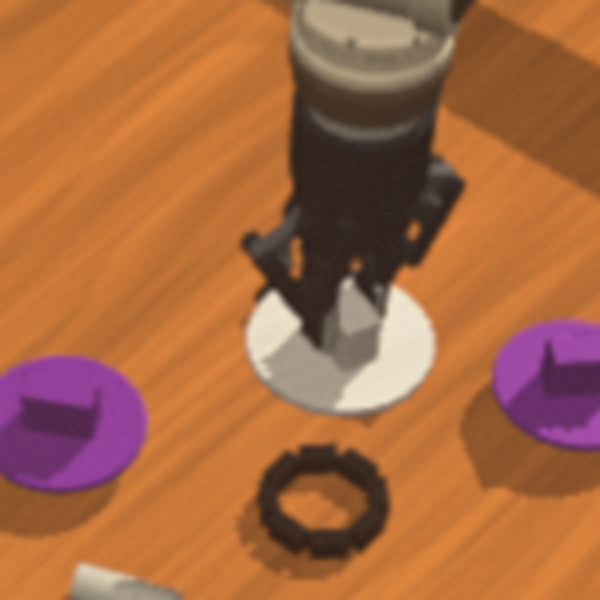

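```bash
python3 -m crank '[[[0,0,0,0.07,-0.09,0,0],[0,0,0,0.14,-0.18,0,0],[0,0,0,0.21,-0.28,0,0],[0,0,0,0.28,-0.37,0,0],[0,0,0,0.35,-0.467,0,0],[0,0,0,0.35,-0.467,0,0],[0,0,0,0.35,-0.467,0,0],[0,0,0,0.35,-0.467,0,0]]]'
python3 - <<'E'
from h import *
b=cam("scene")["pixels"]; cv2.imwrite("pics/g3full.png",b[:,:,::-1]);b=b[100:250,280:430,::-1]
cv2.imwrite("pics/g3.png",cv2.resize(b,(600,600),interpolation=cv2.INTER_CUBIC))
E
```

```text
time_s: 7.25
tool_pos: [0.481, 0.1892, 0.3291]
tcp_rot: [0.42, 2.623, -0.6]
contact_force: [-0.1, -0.9, -3.3]
opening: 0.269
```

View pics/g3.png

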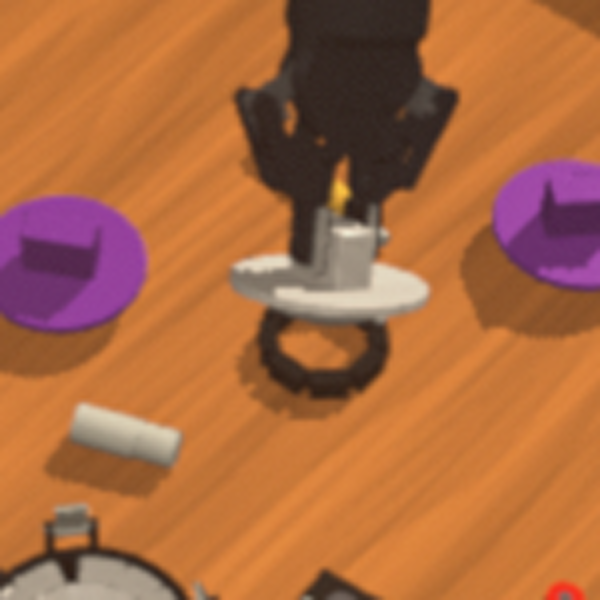

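```bash
python3 -m crank '[[[0,0,0,0.07,-0.09,0,0],[0,0,0,0.14,-0.18,0,0],[0,0,0,0.21,-0.28,0,0],[0,0,0,0.28,-0.37,0,0],[0,0,0,0.28,-0.37,0,0],[0,0,0,0.28,-0.37,0,0]]]'
python3 - <<'E'
from h import *
b=cam("scene")["pixels"]; cv2.imwrite("pics/g4full.png",b[:,:,::-1]);b=b[100:220,300:420,::-1]
cv2.imwrite("pics/g4.png",cv2.resize(b,(600,600),interpolation=cv2.INTER_CUBIC))
E
```

```text
time_s: 7.9
tool_pos: [0.4811, 0.1892, 0.3294]
tcp_rot: [0.349, 2.175, -0.965]
contact_force: [-0.3, 0.1, -3.7]
opening: 0.273
```

View pics/g4.png

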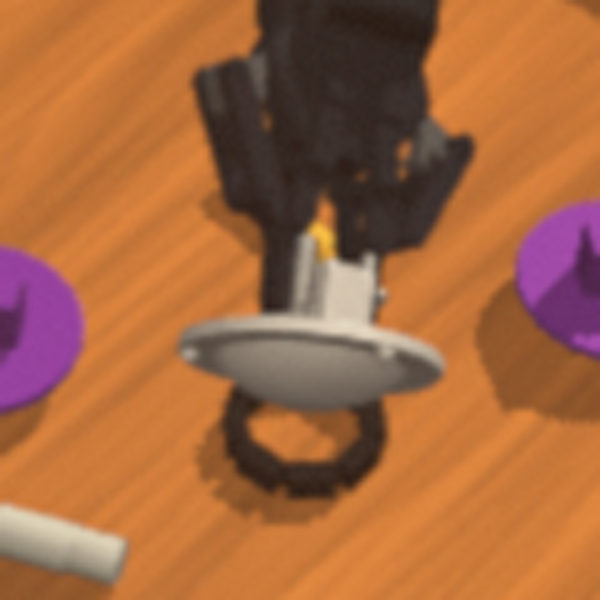

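Nubs are visible in the crop at (385,350) and (190,352), so the near-right bar end is the lid's +x (world about −18.5°). It needs +41° of yaw to reach the notches. I'll level it and carry it over.

```bash
python3 -m crank '[[[0,0,0,-0.09,0.11,0,0],[0,0,0,-0.18,0.22,0,0],[0,0,0,-0.26,0.34,0,0],[0,0,0,-0.34,0.45,0,0],[0,0,0,-0.42,0.56,0,0],[0,0,0,-0.5,0.67,0,0],[0,0,0,-0.58,0.77,0,0],[0,0,0,-0.63,0.837,0,0],[0,0,0,-0.63,0.837,0,0],[0,0,0,-0.63,0.837,0,0]]]'; python3 go.py .5388 -.0912 .175 202.8
```

```text
time_s: 8.95
tool_pos: [0.4813, 0.1889, 0.33]
tcp_rot: [0.499, 3.1, -0.001]
contact_force: [-0.0, 0.5, -3.1]
opening: 0.271
t 8.95 grasp [0.4816 0.1888 0.1753] yaw 161.7 F [-0.   0.5 -3.1] tau [ 0.06 -0.01  0.03] open 0.271 q6 0.69
shift [-1.188 -2.066  0.006] turn [-0.001  0.002 -0.685] max 2.07
```

```bash
python3 -m crank '[[[-0.1,-0.2,0,0,0,0,0],[-0.25,-0.45,0,0,0,0,0],[-0.42,-0.75,0,0,0,0,0],[-0.59,-1,0,0,0,0,0],[-0.59,-1,0,0,0,0,0]]]'; python3 -m crank '[[[-0.15,-0.25,0,0,0,-0.12,0],[-0.3,-0.5,0,0,0,-0.24,0],[-0.45,-0.75,0,0,0,-0.36,0],[-0.55,-0.95,0,0,0,-0.48,0],[-0.59,-1,0,0,0,-0.6,0],[-0.59,-1,0,0,0,-0.685,0],[-0.59,-1,0,0,0,-0.685,0],[-0.59,-1,0,0,0,-0.685,0]]]'; python3 go.py .5388 -.0912 .175 202.8
```

```text
time_s: 9.45
tool_pos: [0.5112, 0.0502, 0.3299]
tcp_rot: [0.503, 3.099, -0.004]
contact_force: [0.8, -0.1, -3.9]
opening: 0.267
time_s: 10.25
tool_pos: [0.5403, -0.0825, 0.3298]
tcp_rot: [-0.619, 3.08, -0.001]
contact_force: [-0.5, 0.8, -3.0]
opening: 0.272
t 10.25 grasp [ 0.5404 -0.0825  0.1751] yaw -157.27 F [-0.5  0.8 -3. ] tau [ 0.05 -0.06 -0.02] open 0.272 q6 -0.55
shift [ 0.04  -0.062  0.   ] turn [-0.001  0.    -0.001] max 0.06
```

```bash
python3 -m crank '[[[0.04,-0.062,0,0,0,0,0],[0.04,-0.062,0,0,0,0,0],[0.04,-0.062,0,0,0,0,0]]]'; python3 go.py .5388 -.0912 .175 202.8
python3 - <<'E'
from h import *
t=cam("top")["pixels"];s=cam("scene")["pixels"]
cv2.imwrite("pics/c1.png",cv2.resize(np.hstack([t[170:320,300:450,::-1],s[150:300,230:380,::-1]]),(800,400),interpolation=cv2.INTER_CUBIC))
cv2.imwrite("pics/c1t.png",t[:,:,::-1]);cv2.imwrite("pics/c1s.png",s[:,:,::-1])
E
```

```text
time_s: 10.55
tool_pos: [0.5387, -0.0918, 0.3297]
tcp_rot: [-0.621, 3.079, -0.0]
contact_force: [-0.4, 0.5, -3.5]
opening: 0.271
t 10.55 grasp [ 0.5388 -0.0918  0.175 ] yaw -157.2 F [-0.4  0.5 -3.5] tau [-0.    0.   -0.01] open 0.271 q6 -0.57
shift [-0.003  0.005  0.   ] turn [-0.  0. -0.] max 0.0
```

View pics/c1.png

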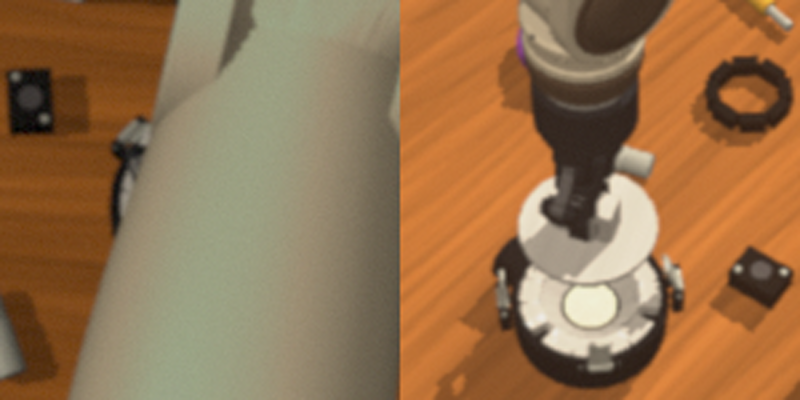

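```bash
cat > lidfit.py <<'E'
import sys
from h import *
from scipy.optimize import least_squares
c=cam("scene"); hsv=cv2.cvtColor(cv2.GaussianBlur(c["pixels"],(3,3),0),cv2.COLOR_RGB2HSV)
sat=hsv[:,:,1].astype(np.float32)
x,y,z=map(float,sys.argv[1:4]); q=np.array([x,y])
for it in range(4):
    P=[];A=[]
    for a in np.deg2rad(np.arange(-180,180,3)):
        rs=np.arange(.045,.066,.0004); u=proj(c,np.c_[q[0]+rs*np.cos(a),q[1]+rs*np.sin(a),np.full(len(rs),z)]).astype(np.float32)
        s=cv2.remap(sat,u[:,0].copy(),u[:,1].copy(),cv2.INTER_LINEAR).ravel()
        v=cv2.remap(hsv[:,:,2].astype(np.float32),u[:,0].copy(),u[:,1].copy(),cv2.INTER_LINEAR).ravel()
        if s[:6].max()<85 and v[:6].min()>90 and s.max()>140 and v.min()>85:
            i=np.argmax(s>100); P.append(q+rs[i]*np.array([np.cos(a),np.sin(a)]));A.append(int(np.degrees(a)))
    P=np.array(P); f=lambda w:np.hypot(P[:,0]-w[0],P[:,1]-w[1])-.0543
    w=least_squares(f,q,loss="soft_l1",f_scale=.0006).x;q=w
print(len(P),A[::4],"centre",q.round(4),"med",np.median(f(q)).round(5),np.median(abs(f(q))).round(5))
E
python3 lidfit.py .5388 -.0918 .1525
```

```text
53 [-180, -168, -156, -144, -132, 12, 24, 36, 48, 59, 72, 84, 165, 177] centre [ 0.5393 -0.0912] med 0.00029 0.0003
```

```bash
python3 -m crank '[[[-0.004,0.003,0.1,0,0,0,0],[-0.004,0.003,0.25,0,0,0,0],[-0.004,0.003,0.4,0,0,0,0],[-0.004,0.003,0.55,0,0,0,0],[-0.004,0.003,0.65,0,0,0,0],[-0.004,0.003,0.7,0,0,0,0],[-0.004,0.003,0.73,0,0,0,0],[-0.004,0.003,0.73,0,0,0,0]]]'; python3 go.py .5388 -.0912 .079 202.8
```

```text
time_s: 11.5
tool_pos: [0.5392, -0.0912, 0.242]
tcp_rot: [-0.622, 3.079, 0.0]
contact_force: [1.0, -0.0, -3.0]
opening: 0.271
t 11.5 grasp [ 0.5392 -0.0911  0.0873] yaw -157.15 F [ 1. -0. -3.] tau [ 0.03 -0.01 -0.04] open 0.271 q6 -0.57
shift [0.003 0.001 0.07 ] turn [0.    0.    0.001] max 0.07
```

```bash
python3 -m crank '[[[0.004,0,0.015,0,0,0,0],[0.004,0,0.03,0,0,0,0],[0.004,0,0.04,0,0,0,0],[0.004,0,0.04,0,0,0,0]]]'; python3 go.py .5388 -.0912 .079 202.8;python3 -m crank '[[[0,0,0.008,0,0,0,0],[0,0,0.016,0,0,0,0],[0,0,0.024,0,0,0,0],[0,0,0.024,0,0,0,0]]]'; python3 go.py .5388 -.0912 .079 202.8
```

```text
time_s: 11.9
tool_pos: [0.5387, -0.0914, 0.2372]
tcp_rot: [-0.622, 3.079, 0.0]
contact_force: [-0.9, -0.4, -2.7]
opening: 0.269
t 11.9 grasp [ 0.5387 -0.0913  0.0825] yaw -157.15 F [-0.9 -0.4 -2.7] tau [-0.04 -0.02 -0.01] open 0.269 q6 -0.57
shift [-0.001  0.001  0.029] turn [0.    0.    0.001] max 0.03
time_s: 12.3
tool_pos: [0.5387, -0.0914, 0.2344]
tcp_rot: [-0.622, 3.079, 0.0]
contact_force: [0.4, -1.1, -3.0]
opening: 0.273
t 12.3 grasp [ 0.5388 -0.0914  0.0797] yaw -157.15 F [ 0.4 -1.1 -3. ] tau [-0.1  -0.03  0.01] open 0.273 q6 -0.57
shift [-0.001  0.001  0.006] turn [-0.     0.     0.001] max 0.01
```

```bash
python3 -m crank '[[[0,0,0.006,0,0,0,0],[0,0,0.012,0,0,0,0],[0,0,0.012,0,0,0,0]]]'; python3 go.py .5388 -.0912 .079 202.8; python3 -m crank '[[[0,0,0.012,0,0,0,0.35],[0,0,0,0,0,0,0.5],[0,0,0,0,0,0,0.55],[0,0,0,0,0,0,0.6],[0,0,0,0,0,0,0.6],[0,0,0,0,0,0,0.6]]]'; python3 go.py .5388 -.0912 .079 202.8;python3 lidfit.py .539 -.091 .0555;  python3 - <<'E'
from h import *
s=cam("scene")["pixels"]
cv2.imwrite("pics/c2.png",cv2.resize(s[200:310,240:360,::-1],(720,660)[0:2],interpolation=cv2.INTER_CUBIC)[:600])
E
```

```text
time_s: 12.6
tool_pos: [0.5389, -0.0916, 0.2337]
tcp_rot: [-0.622, 3.078, -0.001]
contact_force: [-1.3, -2.2, 5.1]
opening: 0.269
t 12.6 grasp [ 0.5392 -0.0916  0.079 ] yaw -157.16 F [-1.3 -2.2  5.1] tau [-0.34  0.23  0.07] open 0.269 q6 -0.57
shift [-0.     0.003  0.   ] turn [-0.001  0.001  0.001] max 0.0
time_s: 13.2
tool_pos: [0.5387, -0.0913, 0.2329]
tcp_rot: [-0.622, 3.079, 0.0]
contact_force: [-0.1, -0.2, -0.5]
opening: 0.6
t 13.2 grasp [ 0.5387 -0.0913  0.0782] yaw -157.14 F [-0.1 -0.2 -0.5] tau [ 0.04 -0.02 -0.01] open 0.6 q6 -0.57
shift [-0.001  0.001 -0.007] turn [0.    0.    0.001] max 0.01
16 [66, 78, 90, 102] centre [ 0.5413 -0.0864] med 0.0 0.00016
```

View pics/c2.png

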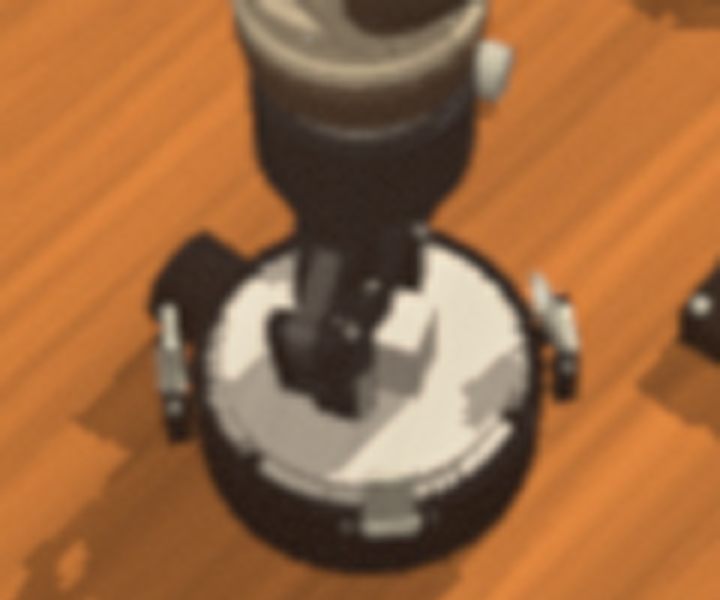

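```bash
python3 -m crank '[[[0,0,-0.05,0,0,0,0.6],[0,0,-0.2,0,0,0,0.6],[0,0,-0.5,0,0,0,0.6],[0,0,-0.8,0,0,0,0.6],[0,0,-1,0,0,0,0.3],[0,0,-1,0,0,0,0],[0,0,-1,0,0,0,0]]]'; python3 -m crank '[[[0.3,0,-0.2,0,0,-0.1,0],[0.6,0,-0.2,0,0,-0.25,0],[1,0,-0.2,0,0,-0.42,0],[1,0,-0.2,0,0,-0.42,0],[1,0,-0.2,0,0,-0.42,0]]]'; python3 lidfit.py .539 -.091 .0555;  python3 - <<'E'
from h import *
s=cam("scene")["pixels"];t=cam("top")["pixels"]
cv2.imwrite("pics/c3.png",cv2.resize(np.hstack([t[190:310,320:440,::-1],s[200:320,240:360,::-1]]),(800,400),interpolation=cv2.INTER_CUBIC)[:600])
E
python3 go.py .5388 -.0912 .2 228
```

```text
time_s: 14.0
tool_pos: [0.5387, -0.0914, 0.3533]
tcp_rot: [-0.622, 3.078, -0.0]
contact_force: [-0.4, -0.1, -0.8]
opening: 0.091
time_s: 14.5
tool_pos: [0.4271, -0.1383, 0.3761]
tcp_rot: [1.277, -2.87, -0.001]
contact_force: [0.1, -0.3, 0.1]
opening: -0.002
28 [66, 78, 90, 102, 114, 126, 144] centre [ 0.5389 -0.0865] med -8e-05 0.00049
t 14.65 grasp [ 0.4284 -0.1377  0.2214] yaw -132.01 F [ 0.3 -0.6 -0. ] tau [0.03 0.03 0.06] open 0.002 q6 -1.15
shift [-0.904 -0.423  0.178] turn [ 0.001 -0.    -0.   ] max 0.9
```

View pics/c3.png

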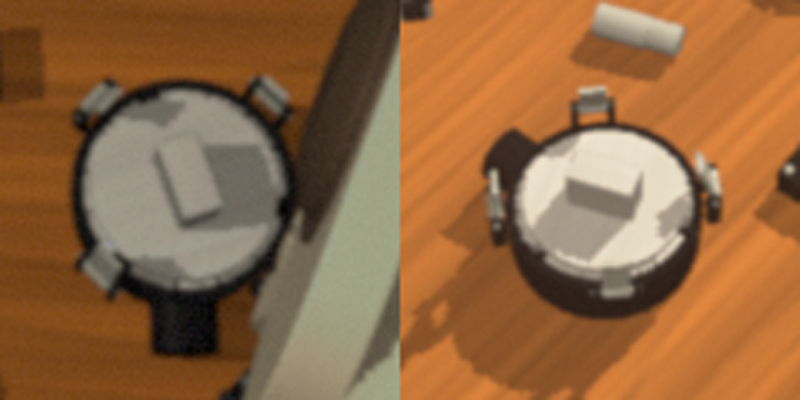

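```bash
python3 -m crank '[[[-0.4,-0.2,0,0,0,0,0],[-0.8,-0.38,0,0,0,0,0],[-0.904,-0.423,0.178,0,0,0,0],[-0.904,-0.423,0.5,0,0,0,0],[-0.904,-0.423,0.85,0,0,0,0],[-0.904,-0.423,0.92,0,0,0,0],[-0.904,-0.423,0.92,0,0,0,0]]]';python3 go.py .5388 -.0912 .1055 228
```

```text
time_s: 15.35
tool_pos: [0.5383, -0.0908, 0.2654]
tcp_rot: [1.278, -2.867, -0.003]
contact_force: [-0.1, 0.7, 1.3]
opening: -0.003
t 15.35 grasp [ 0.5379 -0.0906  0.1107] yaw -131.94 F [-0.1  0.7  1.3] tau [-0.04 -0.04  0.02] open -0.003 q6 -1.01
shift [ 0.    -0.005  0.043] turn [ 0.002 -0.001  0.001] max 0.04
```

```bash
python3 -m crank '[[[0,0,0.008,0,0,0,0],[0,0,0.008,0,0,0,0]]]'; python3 -m crank '[[[0,0,0.008,0,0,0,0],[0,0,0.008,0,0,0,0]]]';python3 -m crank '[[[0,0,0.008,0,0,0,0],[0,0,0.008,0,0,0,0]]]';python3 go.py .5388 -.0912 .1055 228
```

```text
time_s: 15.55
tool_pos: [0.539, -0.0913, 0.2677]
tcp_rot: [-1.278, 2.867, -0.003]
contact_force: [0.2, 0.4, -0.4]
opening: -0.0
time_s: 15.75
tool_pos: [0.5385, -0.0913, 0.2656]
tcp_rot: [-1.278, 2.868, -0.001]
contact_force: [0.4, -0.6, 0.4]
opening: 0.001
time_s: 15.95
tool_pos: [0.5383, -0.0913, 0.2637]
tcp_rot: [-1.279, 2.869, 0.0]
contact_force: [-0.0, -0.2, 0.2]
opening: 0.003
t 15.95 grasp [ 0.5384 -0.0912  0.109 ] yaw -131.95 F [-0.  -0.2  0.2] tau [-0.    0.01 -0.01] open 0.003 q6 -1.01
shift [-0.003 -0.003  0.029] turn [-0.     0.     0.001] max 0.03
```

```bash
for i in 1; do python3 -m crank '[[[0,0,0.01,0,0,0,0],[0,0,0.01,0,0,0,0]]]'; python3 -m crank '[[[0,0,0.008,0,0,0,0],[0,0,0.008,0,0,0,0]]]';python3 -m crank '[[[0,0,0.008,0,0,0,0],[0,0,0.008,0,0,0,0]]]'; python3 -m crank '[[[0,0,0.006,0,0,0,0],[0,0,0.006,0,0,0,0]]]'; done
```

```text
time_s: 16.15
tool_pos: [0.5383, -0.0912, 0.2622]
tcp_rot: [-1.279, 2.869, 0.0]
contact_force: [-0.4, 0.8, -0.6]
opening: -0.0
time_s: 16.35
tool_pos: [0.5383, -0.0912, 0.2613]
tcp_rot: [-1.279, 2.869, 0.0]
contact_force: [-0.2, 0.3, -0.1]
opening: 0.002
time_s: 16.55
tool_pos: [0.5384, -0.0912, 0.2609]
tcp_rot: [-1.279, 2.869, -0.0]
contact_force: [-1.3, 0.0, 2.9]
opening: -0.002
time_s: 16.75
tool_pos: [0.5383, -0.0912, 0.2608]
tcp_rot: [-1.279, 2.868, -0.001]
contact_force: [-3.6, 1.6, 8.6]
opening: 0.001
```

Contact came at a tip height of 88 mm. Home predicts 87.5 and riding 92, so the lid is home. Next is clip 0: lift, go outside it, and lower.

```bash
python3 -m crank '[[[0,0,-0.15,0,0,0,0],[0,0,-0.27,0,0,0,0],[-0.3,0,-0.27,0,0,0,0],[-0.6,0,-0.27,0,0,0,0],[-0.83,0,-0.27,0,0,0,0],[-0.83,0,-0.1,0,0,0,0],[-0.83,0,0.06,0,0,0,0],[-0.83,0,0.06,0,0,0,0]]]';python3 - <<'E'
from h import *
o=robot.get_obs();d=o["tool_pos"]-np.array([.5388,-.0912,0]);print(np.hypot(*d[:2]),np.degrees(np.arctan2(d[1],d[0])),d[2]-.173)
s=cam("scene")["pixels"];t=cam("top")["pixels"]
cv2.imwrite("pics/k0.png",cv2.resize(np.hstack([t[180:320,310:450,::-1],s[190:330,230:370,::-1]]),(800,400),interpolation=cv2.INTER_CUBIC)[:600])
E
```

```text
time_s: 17.55
tool_pos: [0.6045, -0.0169, 0.25]
tcp_rot: [1.278, -2.866, -0.003]
contact_force: [0.1, 0.1, -0.4]
opening: -0.004
0.09920434435302124 48.53989516275086 0.07704817579972723
```

View pics/k0.png

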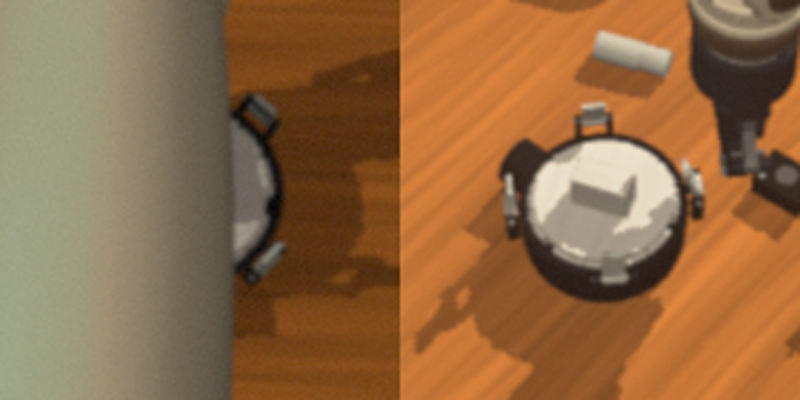

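```bash
python3 -m crank '[[[0.08,0,-0.02,0,0,0,0],[0.14,0,-0.02,0,0,0,0],[0.19,0,-0.02,0,0,0,0],[0.24,0,-0.01,0,0,0,0],[0.28,0,0.02,0,0,0,0],[0.31,0,0.05,0,0,0,0],[0.33,0,0.09,0,0,0,0],[0.34,0,0.12,0,0,0,0],[0.35,0,0.135,0,0,0,0],[0.35,0,0.135,0,0,0,0],[0.35,0,0.135,0,0,0,0]]]';cat > st.py <<'E'
import sys
from h import *
o=robot.get_obs();d=o["tool_pos"]-np.array([.5388,-.0912,0]);print("r",np.hypot(*d[:2]).round(4),"ang",np.degrees(np.arctan2(d[1],d[0])).round(1),"tipz",(d[2]-.173).round(4),"F",o["contact_force"].round(1))
s=cam("scene")["pixels"];t=cam("top")["pixels"]
cv2.imwrite(sys.argv[1],cv2.resize(np.hstack([t[180:320,310:450,::-1],s[190:330,230:370,::-1]]),(800,400),interpolation=cv2.INTER_CUBIC)[:600])
E
python3 st.py pics/k1.png
```

```text
time_s: 18.75
tool_pos: [0.5769, -0.0483, 0.2362]
tcp_rot: [-1.279, 2.869, 0.0]
contact_force: [-0.8, 0.2, 0.4]
opening: -0.001
r 0.0574 ang 48.4 tipz 0.0632 F [-0.8  0.2  0.4]
```

View pics/k1.png

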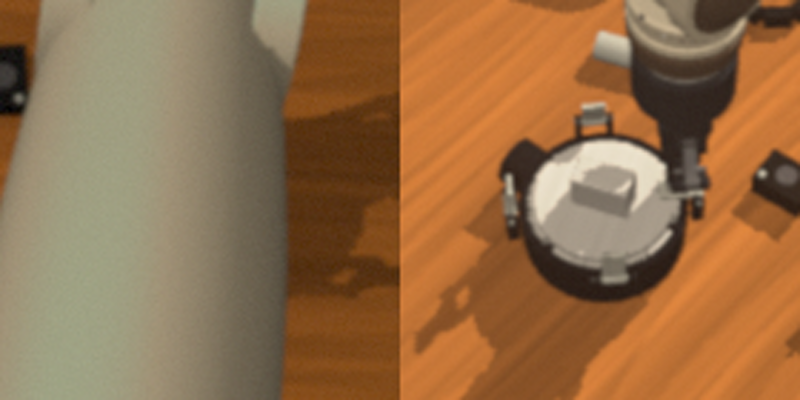

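```bash
python3 -m crank '[[[0.03,0,0.01,0,0,0,0],[0.03,0,0.02,0,0,0,0],[0.03,0,0.02,0,0,0,0]]]';python3 -m crank '[[[0,0,0.01,0,0,0,0],[0,0,0.01,0,0,0,0]]]';python3 -m crank '[[[0,0,0.01,0,0,0,0],[0,0,0.01,0,0,0,0]]]'
```

```text
time_s: 19.15
tool_pos: [0.5744, -0.0512, 0.2339]
tcp_rot: [-1.279, 2.869, 0.0]
contact_force: [0.6, -0.4, 0.3]
opening: -0.0
time_s: 19.35
tool_pos: [0.5744, -0.0511, 0.2334]
tcp_rot: [-1.279, 2.869, -0.0]
contact_force: [-2.7, -0.3, 5.5]
opening: -0.0
time_s: 19.55
tool_pos: [0.5743, -0.0511, 0.2332]
tcp_rot: [-1.278, 2.868, -0.001]
contact_force: [-5.7, -1.1, 11.9]
opening: 0.001
```

```bash
python3 -m crank '[[[0,0,-0.2,0,0,0,0],[0.1,0,-0.46,0,0,0,0],[0.45,0,-0.46,0,0,0,0],[0.8,0,-0.46,0,0,0,0],[1,0,-0.46,0,0,0,0],[1,0,-0.46,0,0,0,0]]]';python3 -m crank '[[[0.27,0,0,0,0,0,0],[0.27,0,0,0,0,0,0],[0.27,0,0.15,0,0,0,0],[0.27,0,0.3,0,0,0,0],[0.27,0,0.3,0,0,0,0]]]'; python3 st.py pics/k2.png
```

```text
time_s: 20.15
tool_pos: [0.4927, -0.142, 0.2871]
tcp_rot: [-1.275, 2.871, -0.001]
contact_force: [0.3, 1.0, 0.5]
opening: -0.004
time_s: 20.65
tool_pos: [0.4725, -0.1636, 0.2485]
tcp_rot: [1.279, -2.867, -0.004]
contact_force: [0.2, -0.3, 0.4]
opening: 0.0
r 0.0982 ang -132.5 tipz 0.0755 F [ 0.2 -0.3  0.4]
```

View pics/k2.png

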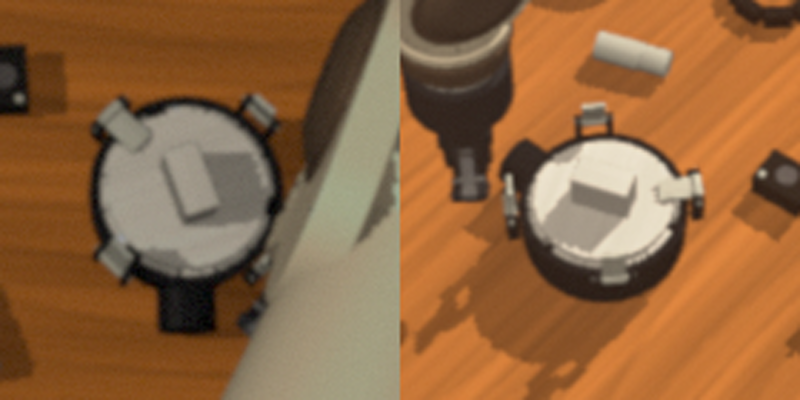

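```bash
python3 -m crank '[[[-0.08,0,-0.03,0,0,0,0],[-0.14,0,-0.03,0,0,0,0],[-0.19,0,-0.03,0,0,0,0],[-0.24,0,-0.02,0,0,0,0],[-0.28,0,0.01,0,0,0,0],[-0.31,0,0.04,0,0,0,0],[-0.33,0,0.07,0,0,0,0],[-0.35,0,0.1,0,0,0,0],[-0.37,0,0.12,0,0,0,0],[-0.37,0,0.12,0,0,0,0],[-0.37,0,0.12,0,0,0,0]]]';python3 st.py pics/k3.png
```

```text
time_s: 21.85
tool_pos: [0.5022, -0.1313, 0.2363]
tcp_rot: [-1.279, 2.869, 0.001]
contact_force: [-0.0, 0.2, 0.3]
opening: -0.0
r 0.0543 ang -132.3 tipz 0.0633 F [-0.   0.2  0.3]
```

```bash
python3 -m crank '[[[-0.01,0,0.01,0,0,0,0],[-0.01,0,0.02,0,0,0,0],[-0.01,0,0.02,0,0,0,0]]]';python3 -m crank '[[[0,0,0.01,0,0,0,0],[0,0,0.01,0,0,0,0]]]';python3 -m crank '[[[0,0,0.01,0,0,0,0],[0,0,0.01,0,0,0,0]]]'; python3 -m crank '[[[0,0,-0.2,0,0,0,0],[0,0,-0.46,0,0,0,0],[0,0,-0.46,0,0,0,0],[0,0,-0.46,0,0,0,0]]]'; echo; for a in 138 ; do python3 - <<'E'
import numpy as np
for a in(138,318): print(a,.5388+.099*np.cos(np.radians(a)),-.0912+.099*np.sin(np.radians(a)))
E
done; python3 go.py .4652 -.025 .136 138;  python3 go.py .5388 -.0912 .136 138
```

```text
time_s: 22.25
tool_pos: [0.5031, -0.1305, 0.2339]
tcp_rot: [-1.279, 2.869, 0.0]
contact_force: [0.2, 0.0, 0.2]
opening: -0.001
time_s: 22.45
tool_pos: [0.5031, -0.1304, 0.2332]
tcp_rot: [-1.279, 2.869, -0.0]
contact_force: [-1.7, 1.0, 4.2]
opening: 0.001
time_s: 22.65
tool_pos: [0.5031, -0.1304, 0.233]
tcp_rot: [-1.279, 2.868, -0.001]
contact_force: [-3.7, 1.3, 13.3]
opening: -0.002
time_s: 23.05
tool_pos: [0.5032, -0.1305, 0.2871]
tcp_rot: [-1.279, 2.868, -0.001]
contact_force: [-0.3, -0.7, 0.0]
opening: -0.001

138 0.46522866227773796 -0.02495606997047302
318 0.6123713377222619 -0.15744393002952695
t 23.05 grasp [ 0.5035 -0.1306  0.1324] yaw -131.95 F [-0.3 -0.7  0. ] tau [ 0.01  0.05 -0.03] open -0.001 q6 -1.09
shift [-0.442  0.824 -0.03 ] turn [-0.     0.002  1.501] max 1.5
t 23.05 grasp [ 0.5035 -0.1306  0.1324] yaw -131.95 F [-0.3 -0.7  0. ] tau [ 0.01  0.05 -0.03] open -0.001 q6 -1.09
shift [-0.442 -0.001 -0.029] turn [-0.     0.002  1.501] max 1.5
```

```bash
python3 -m crank '[[[-0.2,0.3,-0.03,0,0,0.14,0],[-0.4,0.6,-0.03,0,0,0.28,0],[-0.44,0.824,-0.03,0,0,0.42,0],[-0.44,0.824,-0.03,0,0,0.56,0],[-0.44,0.824,-0.03,0,0,0.75,0],[-0.44,0.824,-0.03,0,0,0.75,0]]]';python3 -m crank '[[[0,0,0,0,0,0.75,0],[0,0,0,0,0,0.75,0],[0,0,0,0,0,0.75,0],[0,0,0,0,0,0.75,0],[0,0,0,0,0,0.75,0],[0,0,0,0,0,0.75,0],[0,0,0,0,0,0.75,0]]]'; python3 go.py .4652 -.025 .094 138; python3 st.py pics/k4.png
```

```text
time_s: 23.65
tool_pos: [0.4644, -0.0248, 0.2891]
tcp_rot: [0.076, -3.139, -0.0]
contact_force: [-0.4, -0.6, -1.1]
opening: 0.002
time_s: 24.35
tool_pos: [0.4646, -0.0251, 0.2891]
tcp_rot: [-1.124, -2.932, 0.0]
contact_force: [-0.3, -0.4, 1.0]
opening: 0.0
t 24.35 grasp [ 0.4643 -0.0251  0.1344] yaw 138.03 F [-0.3 -0.4  1. ] tau [-0.01 -0.01 -0.01] open 0.0 q6 0.68
shift [-0.004  0.005  0.336] turn [-0.001 -0.001  0.001] max 0.34
r 0.0994 ang 138.3 tipz 0.1161 F [-0.3 -0.4  1. ]
```

View pics/k4.png

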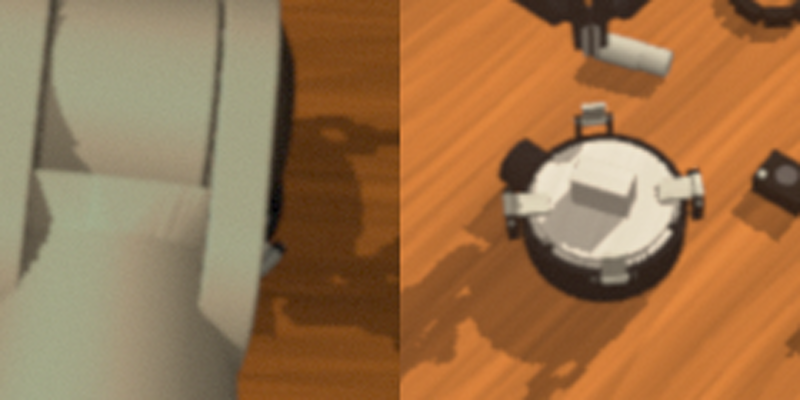

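```bash
python3 -m crank '[[[0,0,0.15,0,0,0,0],[0,0,0.31,0,0,0,0],[0,0,0.31,0,0,0,0],[-0.08,0,0.3,0,0,0,0],[-0.14,0,0.3,0,0,0,0],[-0.19,0,0.3,0,0,0,0],[-0.24,0,0.31,0,0,0,0],[-0.28,0,0.34,0,0,0,0],[-0.31,0,0.37,0,0,0,0],[-0.33,0,0.4,0,0,0,0],[-0.36,0,0.43,0,0,0,0],[-0.38,0,0.45,0,0,0,0],[-0.38,0,0.45,0,0,0,0],[-0.38,0,0.45,0,0,0,0]]]';python3 st.py pics/k5.png
```

```text
time_s: 25.85
tool_pos: [0.4987, -0.0556, 0.2363]
tcp_rot: [-1.125, -2.933, -0.0]
contact_force: [-0.2, 0.0, 0.1]
opening: -0.004
r 0.0536 ang 138.4 tipz 0.0633 F [-0.2  0.   0.1]
```

Now press it, then go across to clip 3.

```bash
python3 -m crank '[[[0,0,0.01,0,0,0,0],[0,0,0.02,0,0,0,0],[0,0,0.02,0,0,0,0]]]';python3 -m crank '[[[0,0,0.01,0,0,0,0],[0,0,0.01,0,0,0,0]]]';python3 -m crank '[[[0,0,0.01,0,0,0,0],[0,0,0.01,0,0,0,0]]]'; python3 -m crank '[[[0,0,-0.2,0,0,0,0],[-0.1,0,-0.46,0,0,0,0],[-0.45,0,-0.46,0,0,0,0],[-0.8,0,-0.46,0,0,0,0],[-1,0,-0.46,0,0,0,0],[-1,0,-0.46,0,0,0,0]]]'; python3 -m crank '[[[-0.27,0,0,0,0,0,0],[-0.27,0,0,0,0,0,0],[-0.27,0,0.15,0,0,0,0],[-0.27,0,0.29,0,0,0,0],[-0.27,0,0.29,0,0,0,0]]]'; python3 st.py pics/k6.png; python3 go.py .6124 -.1574 .094 138
```

```text
time_s: 26.25
tool_pos: [0.4987, -0.0556, 0.2339]
tcp_rot: [1.124, 2.933, 0.0]
contact_force: [0.0, -0.5, -0.8]
opening: 0.0
time_s: 26.45
tool_pos: [0.4988, -0.0556, 0.2333]
tcp_rot: [1.124, 2.933, 0.001]
contact_force: [-1.5, -0.3, 5.5]
opening: 0.001
time_s: 26.65
tool_pos: [0.4987, -0.0556, 0.2331]
tcp_rot: [1.124, 2.932, 0.001]
contact_force: [-5.3, -0.2, 12.2]
opening: -0.005
time_s: 27.25
tool_pos: [0.5894, -0.1376, 0.2857]
tcp_rot: [-1.127, -2.932, -0.0]
contact_force: [-0.6, 0.9, -0.5]
opening: -0.002
time_s: 27.75
tool_pos: [0.6109, -0.1567, 0.2496]
tcp_rot: [-1.123, -2.93, 0.0]
contact_force: [0.3, 0.3, -0.1]
opening: 0.002
r 0.0974 ang -42.2 tipz 0.0766 F [ 0.3  0.3 -0.1]
t 27.85 grasp [ 0.6116 -0.1569  0.0977] yaw 138.07 F [ 0.8 -0.7  0.2] tau [-0.01 -0.   -0.03] open 0.001 q6 0.48
shift [-0.007  0.001  0.031] turn [ 0.    -0.     0.001] max 0.03
```

View pics/k6.png

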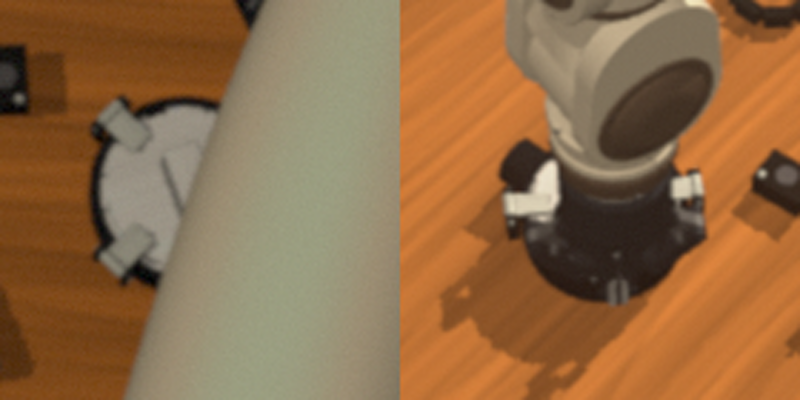

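Clips 0 and 1 are flat in the top crop (125,125) and (130,250). Next is clip 3.

```bash
python3 -m crank '[[[0.08,0,-0.01,0,0,0,0],[0.14,0,-0.01,0,0,0,0],[0.19,0,-0.01,0,0,0,0],[0.24,0,0,0,0,0,0],[0.28,0,0.03,0,0,0,0],[0.31,0,0.06,0,0,0,0],[0.33,0,0.09,0,0,0,0],[0.36,0,0.12,0,0,0,0],[0.38,0,0.14,0,0,0,0],[0.38,0,0.14,0,0,0,0],[0.38,0,0.14,0,0,0,0]]]'; python3 -m crank '[[[0,0,0.01,0,0,0,0],[0,0,0.02,0,0,0,0],[0,0,0.02,0,0,0,0]]]';python3 -m crank '[[[0,0,0.01,0,0,0,0],[0,0,0.01,0,0,0,0]]]';python3 -m crank '[[[0,0,0.01,0,0,0,0],[0,0,0.01,0,0,0,0]]]'
```

```text
time_s: 28.95
tool_pos: [0.5781, -0.127, 0.235]
tcp_rot: [-1.124, -2.933, -0.0]
contact_force: [0.3, 0.2, 0.4]
opening: 0.001
time_s: 29.25
tool_pos: [0.5782, -0.127, 0.2333]
tcp_rot: [1.124, 2.933, 0.001]
contact_force: [-1.2, 0.1, 3.0]
opening: 0.001
time_s: 29.45
tool_pos: [0.5782, -0.127, 0.2331]
tcp_rot: [1.124, 2.932, 0.001]
contact_force: [-4.7, 1.8, 11.6]
opening: -0.002
time_s: 29.65
tool_pos: [0.5781, -0.1269, 0.2329]
tcp_rot: [1.124, 2.932, 0.001]
contact_force: [-9.0, 2.6, 19.3]
opening: 0.006
```

Now lift clear, move aside and look.

```bash
python3 -m crank '[[[0,0,-0.2,0,0,0,0],[0,0,-0.5,0,0,0,0],[0,0,-0.9,0,0,0,0],[0,0,-1,0,0,0,0],[0,0,-1,0,0,0,0]]]'; python3 -m crank '[[[0,-0.3,0,0,0,0,0],[0,-0.6,0,0,0,0,0],[0.6,-1,0,0,0,0,0],[0.6,-1,0,0,0,0,0]]]'; python3 -m crank '[[[0.2,-0.3,0,0,0,0,0],[0.4,-0.6,0,0,0,0,0],[0.6,-1,0,0,0,0,0],[0.6,-1,0,0,0,0,0],[0.6,-1,0,0,0,0,0]]]';  python3 st.py pics/k7.png
```

```text
time_s: 30.15
tool_pos: [0.5786, -0.1271, 0.3528]
tcp_rot: [1.123, 2.929, 0.001]
contact_force: [0.7, -0.1, -0.6]
opening: 0.007
time_s: 30.55
tool_pos: [0.4424, -0.1685, 0.3474]
tcp_rot: [-1.125, -2.929, -0.0]
contact_force: [0.9, -0.0, 1.7]
opening: 0.0
time_s: 31.05
tool_pos: [0.3098, -0.2096, 0.3491]
tcp_rot: [-1.128, -2.932, -0.001]
contact_force: [0.8, 0.2, -0.5]
opening: -0.001
r 0.2578 ang -152.7 tipz 0.1761 F [ 0.8  0.2 -0.5]
```

View pics/k7.png

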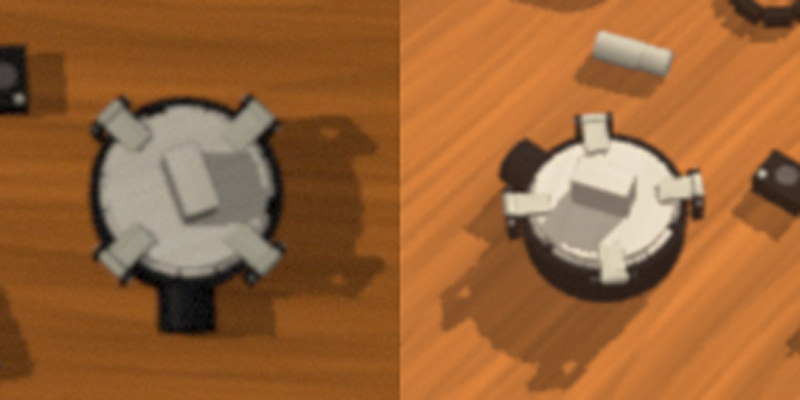

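The picture shows all four clips flat on the flange at top crop (125,125), (250,125), (130,250) and (255,250). The lid is centred and the robot is clear, so I'm handing in.

```bash
python3 -c "
from rig import robot
print(robot.hand_in())"
```

```text
the job is handed in; nothing more can be done
None
```

I set the silver lid in the housing with its nubs in the notches, flipped all four clips down onto it, and handed the job in at about 31 s. The hand-in reports no verdict.

**Lid:** I tilted it in front of the scene camera to see which bar end carried the +x nub, then turned it about 41° so the nubs met the notches (seen at about 23°). It went home as it was lowered, with no feeling around. Before I touched any clip, a fingertip probe met the bar top at 88 mm; home predicts 87.5 mm and riding high 92 mm.

**Clips:** Each one stopped firmly, at 12 to 19 N, with the fingertip at about 60 mm. That is the height of a level clip plate. The last pictures show all four flat.

**Bystanders:** I never touched them or took the tool near their height. I did not measure their positions again at the end.

**Disagreement:** The scene-camera circle fit of the seated lid, with only 16 to 28 edge points, came out about 5 mm off in y. It was likely confused by the housing rim and clips. I relied on the probe and the stop heights instead; the same fit before lowering had the lid within 0.5 mm of the axis.

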